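# Start the core shaker

### The job

Start the bench shaker: push its lid, which stands ajar, fully shut, then press the white-striped end of the black rocker down until it is fully over (power on), then press the green button all the way in and let it spring back. Do the three in that order. Only push: pick nothing up, do not open the lid further, do not press the red or the white button, and leave the loose castings and the brush where they are.

Things in the scene. Friction and masses are not known exactly. Their poses are not given: they have to be found in the camera images.
- lid (a joint): angle of the shaker's hinged lid, rad: 0 = shut flat on the box, grows as the near edge rises; starts 0.25 to 0.55 and stays where it is left (stiff hinge; about 2 to 3 N down on the pad moves it)
- lid_pad (a point): centre of the top face of the yellow push pad (50 mm along x by 70 mm along y, 5 mm thick) on the aluminium lid (180 x 200 x 8 mm), 145 mm from the hinge line and 35 mm in from the lid's near edge. Axes as the lid: x from near edge to hinge, z out of the lid. With the lid shut this point is 104 mm above the bench
- lid_hinge (a point): middle of the lid's hinge line, on the far upper rim of the shaker box, 90 mm above the bench; the hinge turns about its y axis
- shaker: blue open-topped steel box 180 x 200 x 90 mm (x, y, z) with grey castings in it, fixed to the bench; origin at the centre of its underside, lid hinged on its +x side
- panel: grey control box with a dark top plate, 220 x 230 x 70 mm (x, y, z), fixed to the bench; origin at the centre of its underside; its flat top, 70 mm above the bench, carries the rocker and three buttons in any of four places (2 by 2, 80 mm apart in x, 110 mm in y) and a loose casting along its far (+x) edge
- rocker (a joint): angle of the black rocker, rad: -0.2 = off (the striped end up), +0.2 = on (the striped end fully down); starts off, within 0.03, and stays where it is left (about 3 N at the stripe moves it)
- rocker_mark (a point): point on the top face of the rocker at its white stripe, 28 mm from the pivot; this end of the rocker is 40 mm long and 34 mm wide, level and 98 mm above the bench (at its top face) when on, and this point is about 11 mm higher when off
- rocker_pivot (a point): pivot of the rocker, 92 mm above the bench, in the middle of a grey bezel 46 x 94 mm whose top is 82 mm above the bench
- start (a joint): travel of the green button, m: 0 = out, 0.006 = fully in (about 5 N), springs back
- start_top (a point): centre of the top of the green button (32 mm diameter, in a black collar of 48 mm), 88 mm above the bench when out; it moves straight down
- stop (a joint): travel of the red stop button, m: 0 = out, 0.006 = in; not to be pressed
- stop_top (a point): centre of the top of the red button (40 mm diameter, collar 56 mm), 88 mm above the bench
- jog (a joint): travel of the white button, m: 0 = out, 0.006 = in; not to be pressed
- jog_top (a point): centre of the top of the white button (32 mm diameter, collar 48 mm), 88 mm above the bench
- casting_a: loose grey casting, a block 35 x 45 x 25 mm, lying on the far edge of the control box top; origin at the centre of its underside; leave it
- casting_b: loose grey casting, 40 x 60 mm and 22 mm high with a 28 mm boss up to 44 mm, on the bench in front of the shaker; origin at the centre of its underside; leave it
- brush: loose hand brush lying on the bench beyond the work, origin under its middle; leave it

How it is judged:
On the way, in this order (a step that is already met when the one before it is completed fails the run):
1. the lid is pushed shut (value of joint lid below 0.04 rad), for 0.1 s.
2. the rocker is over to on (value of joint rocker above 0.15 rad), for 0.1 s.
3. the green button is pressed in (value of joint start above 0.0045 m), for 0.05 s.
At the end, for the whole second after the job is handed in: The lid is shut (within 0.04 rad), the rocker is on (above 0.15 rad), all three buttons are out (within 1.5 mm), and the two castings and the brush are within 20 mm of where they were (value of joint lid below 0.04 rad and value of joint rocker above 0.15 rad and value of joint each of start, stop, jog below 0.0015 m and distance of each of casting_a, casting_b, brush from where it was at the start of the episode below 0.02 m); the robot touches nothing.
It fails at once if the rocker is switched on before the lid is shut (value of joint rocker above 0.05 rad and value of joint lid above 0.06 rad).
It fails at once if the green button is pressed before the lid is shut and the rocker is on (value of joint start above 0.003 m and (value of joint lid above 0.06 rad or value of joint rocker below 0.12 rad)).
It fails at once if the red or the white button is pressed (value of joint any of stop, jog above 0.003 m).
It fails at once if the lid is opened further (value of joint lid above 0.65 rad).
It fails at once if a casting or the brush is lifted, carried or pushed away (more than 20 mm) (distance of any of casting_a, casting_b, brush from where it was at the start of the episode above 0.02 m).
It also fails if it takes over 48 s, if anything falls off the work surface, if the arm or the gripper's body presses on something with over 40 N, if the wrist force passes 120 N, or if a joint passes its speed limit or range.

### The arm

A 6-joint arm with a two-finger parallel gripper is mounted at the origin on the work surface. World frame = base frame: x ahead of the robot, y to its left, z up, the work surface at z = 0. Lengths are in m, angles in rad, forces in N, time in s.
With the tool pointing down it reaches from about 0.35 to 0.775 m from the base axis. Payload 5.5 kg.
Tool frame: the origin (TCP) lies between the finger pads; the fingertips stand 19 mm ahead of it and the grasp point (between the pads) is the TCP; z points along the fingers, y is the line along which they close (so a half turn about z gives the same grasp; the last joint's range is limited). The gripper opens to 85 mm and grips with 20 to 120 N. Pads are 22 mm wide; open, the fingers measure 114 mm over their backs; the gripper's body (76 mm by 85 mm) begins 54 mm behind the grasp point. The pads swing forward as they close: fully open they stand 13 mm farther back than shut.
Start: joints at [1.124, 0.313, 0.046, 1.304, 0, 1.431], TCP at [0.174, 0.548, 0.25] pointing down, gripper open.
Joint ranges: [-2.76, 2.76], [-0.86, 1.69], [-1.03, 1.26], [-2.2, 2.34], [-1.47, 1.5], [-3.14, 3.14]. Speed limits (rad/s): [2.57, 2.57, 3.14, 3.14, 3.14, 3.14].

### API

Orientations are given as a unit quaternion [w, x, y, z].
In Python, from workcell import env gives the robot as it stands.
- The arm moves only by the shell command python3 -m pendant 'ROWS' [FORCE]. ROWS is JSON, a list of rows, each an object with "travel": the shift along the tool's x, y, z scaled (see below), a list of three; "rot": the turn, a rotation vector about the tool's x, y, z scaled (see below), a list of three; "fingers": the opening, from -1 (shut) to 1 (fully open). In form: [{"travel": [dx, dy, dz], "rot": [wx, wy, wz], "fingers": fingers}, ...]. A call has 1 to 10 rows; each row is the pose to reach, as a shift and turn from the pose commanded when the call began, along the tool's axes at that moment; what a row does not reach only later rows make up. The controller multiplies each number of a shift by 0.12 m and each number of a turn by 60 degrees. A row lasts 1/10 s, in which the tool goes at most 50 mm and 8.59 degrees, less where a joint would pass 70% of its speed; a pose out of reach is approached as far as the arm can. A call with a number of a shift or a turn outside -1 to 1 is refused whole. A call with a gripper value outside its range is refused whole. The fingers move at their own pace and stop on an object; FORCE is the grip in N (left out, the last holds). Time passes only in rows, so rows that repeat a pose let the fingers close. It gives the time, the measured TCP pose, the force, the opening and the grip force at its end, in the units of the state.
- env.get_state(): the state, without advancing time (a new reading comes with each control period).
- env.read_camera(name): name is "scene" or "top" or "wrist"; returns (picture, depth): 400x640x3 uint8, blue, green, red; 400x640 float32, m along the optical axis (not along the pixel's ray), 0 where there is no reading.
- env.camera_model(name): a dict with "fovy" (degrees; the focal length in pixels is half the picture's height over the tangent of half this angle, whatever the lens; pixels are square), "cx", "cy" (the principal point, pixels), "rvec" (rotation vector, rad) and "tvec" (3), from world to camera coordinates, as OpenCV has them; the wrist camera has in their place "T_tool_cam" (4x4, takes a point from camera to tool coordinates, whose origin is the TCP and whose axes are the flange's). Camera axes: x right, y down, z forward; pixel columns grow to the right and rows downward; lengths in m; the calibration is good to about 2 mm. A picture is of the moment at which its call begins: read the wrist's pose just before it. camera_model takes no time and is no camera call.
- env.hand_in(): hands the job in; it is judged then, once.
Trained networks look in the newest picture that a camera, given by its name, has taken for a name from the list of things; names that differ only in an ending like _2 or _b are one class to them, and where a whole thing is asked for, a point or a joint stands for the part that bears it (a point fixed in the world has none). Each returns a list of dicts, best first, with "conf" (0 to 1); they miss things now and then, are a little off and sometimes report something else, mostly with a low value. They report only what shows in the picture. A call takes as long as a camera call.
- env.outline_of(camera, target): "mask" (400x640 bool, what is visible of it) and "xy" ([column, row] in pixels, amid what is visible of it).
The state is a dict: "clock": time; "joint_pos": joint angles; "qvel": joint speeds; "tau": joint torques, N m; "tcp_pos": TCP position; "orientation": TCP orientation; "wrist_force": force on the tool from outside, world axes, zero at the start; "ft_torque": the same for the moment, N m; "finger_gap": finger opening in m; "grip_force": force on a finger pad.
Only numpy, scipy, OpenCV 4.12 (cv2) and the standard library are available. Lean on these libraries where they do the work, as an engineer would, in place of code of your own. Each camera call takes 0.05 s, during which the arm holds its last target. There are 200 camera calls.

## Working session

There is one attempt and no reset: what is moved stays moved. The work goes in short steps, Python scripts to look and compute and a shell command to move; the robot and the scene stay as the last step left them, time stands still between calls to the robot, and variables do not carry over. Pictures are saved under pics/ and viewed, at most 10 in all, crops included, and the job is handed in when it is done.

```bash
mkdir -p pics
cat > h.py <<'E'
import numpy as np, cv2
from workcell import env
from scipy.spatial.transform import Rotation as R
def cam(n):
    m=env.camera_model(n); f=200/np.tan(np.radians(m["fovy"])/2)
    if "rvec" in m:
        r=R.from_rotvec(np.ravel(m["rvec"])).as_matrix(); return f,m["cx"],m["cy"],r.T,-r.T@np.ravel(m["tvec"])
    s=env.get_state(); q=s["orientation"]; r=R.from_quat([q[1],q[2],q[3],q[0]]).as_matrix(); T=np.array(m["T_tool_cam"])
    return f,m["cx"],m["cy"],r@T[:3,:3],r@T[:3,3]+np.array(s["tcp_pos"])
def cloud(n):
    c=cam(n); im,d=env.read_camera(n); f,cx,cy,r,t=c
    v,u=np.mgrid[:400,:640]
    P=np.stack([(u-cx)/f*d,(v-cy)/f*d,d],-1)@r.T+t; P[d==0]=np.nan
    return im,P
E
python3 - <<'E'
from h import *
for n in ["top","scene"]:
    im,P=cloud(n); cv2.imwrite(f"pics/{n}.png",im); np.save(n,P)
    print(n,{k:np.round(v,3).tolist() for k,v in env.camera_model(n).items() if k in("rvec","tvec","fovy")})
    for t in ["lid_pad","rocker_mark","rocker","start_top","stop_top","jog_top","panel","shaker","casting_a","casting_b"]:
        for o in env.outline_of(n,t)[:2]:
            p=P[o["mask"]]; print(t,round(o["conf"],2),np.round(o["xy"]),o["mask"].sum(),np.round(np.nanmedian(p,0),3),np.round(np.nanmin(p,0),3),np.round(np.nanmax(p,0),3))
s=env.get_state(); print(s["clock"],s["tcp_pos"],s["orientation"])
E
```

```text
top {'fovy': 55.307, 'rvec': [2.121, -2.164, 0.13], 'tvec': [0.022, 0.598, 0.861]}
lid_pad 0.78 [424. 225.] 6975 [ 0.545 -0.216  0.151] [ 0.467 -0.405 -0.001] [ 0.637 -0.113  0.194]
rocker_mark 0.79 [212. 205.] 535 [0.592 0.229 0.098] [0.571 0.189 0.081] [0.611 0.266 0.114]
rocker 0.71 [210. 205.] 597 [0.592 0.233 0.098] [0.569 0.19  0.068] [0.62  0.283 0.114]
rocker 0.62 [255. 251.] 231 [0.495 0.135 0.092] [0.478 0.117 0.088] [0.515 0.153 0.096]
stop_top 0.57 [252. 250.] 288 [0.495 0.135 0.092] [0.476 0.116 0.079] [0.518 0.157 0.096]
stop_top 0.15 [418. 228.] 8937 [ 0.535 -0.211  0.138] [ 0.437 -0.38  -0.001] [ 0.657 -0.111  0.194]
jog_top 0.55 [262. 215.] 140 [0.574 0.122 0.092] [0.559 0.108 0.089] [0.588 0.136 0.096]
jog_top 0.55 [411. 298.] 447 [ 0.38  -0.2    0.023] [ 0.356 -0.234  0.008] [ 0.4   -0.173  0.048]
panel 0.9 [243. 222.] 7378 [0.559 0.174 0.07 ] [ 0.439  0.048 -0.003] [0.714 0.332 0.109]
panel 0.66 [214. 204.] 539 [0.592 0.229 0.098] [0.569 0.19  0.081] [0.612 0.266 0.114]
shaker 0.92 [419. 228.] 8947 [ 0.535 -0.211  0.138] [ 0.44  -0.36  -0.001] [ 0.657 -0.111  0.19
[... 1389 characters left out ...]
695 0.311 0.094]
panel 0.73 [248. 270.] 10985 [ 0.557 -0.228  0.137] [ 0.371 -0.324 -0.004] [ 0.656 -0.108  0.192]
shaker 0.84 [248. 274.] 10918 [ 0.558 -0.228  0.137] [ 0.41  -0.324 -0.003] [ 0.656 -0.088  0.192]
casting_a 0.68 [368. 162.] 288 [0.646 0.144 0.093] [0.625 0.125 0.069] [0.664 0.174 0.097]
casting_a 0.62 [198. 245.] 337 [ 0.378 -0.207  0.022] [ 0.34  -0.245 -0.003] [ 0.477 -0.173  0.188]
casting_b 0.68 [368. 162.] 288 [0.646 0.144 0.093] [0.625 0.125 0.069] [0.664 0.174 0.097]
casting_b 0.62 [198. 245.] 337 [ 0.378 -0.207  0.022] [ 0.34  -0.245 -0.003] [ 0.477 -0.173  0.188]
1.1 [0.1736498  0.5481749  0.25031728] [-2.39859489e-06  1.52794120e-01  9.88258041e-01  3.09001333e-05]
```

Run:
```python
from h import *
im=cv2.imread("pics/top.png");cv2.imwrite("pics/topc.png",cv2.resize(im[130:330,150:490],None,fx=2.3,fy=2.3))
P=np.load("top.npy")
hsv=cv2.cvtColor(im,cv2.COLOR_BGR2HSV)
for n,lo,hi in [("yellow",(20,90,80),(35,255,255)),("green",(40,90,40),(85,255,255)),("red",(0,150,60),(8,255,255))]:
    m=cv2.inRange(hsv,lo,hi)>0
    k,l,st,c=cv2.connectedComponentsWithStats(m.astype(np.uint8))
    for i in range(1,k):
        if st[i,4]>40:
            p=P[l==i]; print(n,c[i].round(),st[i,4],np.nanmedian(p,0).round(3),np.nanmin(p,0).round(3),np.nanmax(p,0).round(3))
g=cv2.cvtColor(im,cv2.COLOR_BGR2GRAY)
m=(g>150)&(P[...,2]>.08)&(P[...,1]>.17)&(P[...,1]<.3); 
for a in np.argwhere(m)[::4]: print(a,P[tuple(a)].round(3))
s=env.get_state(); q=s["orientation"]; print(R.from_quat([q[1],q[2],q[3],q[0]]).as_matrix().round(3))
```

```text
yellow [442.  29.] 765 [ 1.034 -0.32   0.041] [ 0.994 -0.371  0.012] [ 1.099 -0.278  0.059]
yellow [429. 239.] 808 [ 0.509 -0.22   0.179] [ 0.485 -0.256  0.163] [ 0.534 -0.184  0.193]
green [207. 243.] 186 [0.513 0.244 0.092] [0.498 0.229 0.079] [0.529 0.263 0.096]
red [95. 62.] 162 [0.99  0.568 0.013] [ 0.944  0.546 -0.003] [1.041 0.6   0.017]
red [256. 250.] 265 [0.495 0.136 0.092] [0.476 0.117 0.079] [0.513 0.157 0.096]
[ 28 231] [1.032 0.199 0.08 ]
[201 200] [0.604 0.256 0.109]
[202 201] [0.602 0.254 0.107]
[203 201] [0.6   0.255 0.106]
[205 199] [0.596 0.258 0.109]
[206 200] [0.594 0.256 0.108]
[207 200] [0.591 0.256 0.108]
[[-0.953  0.302  0.   ]
 [ 0.302  0.953  0.   ]
 [ 0.     0.    -1.   ]]
```

View pics/topc.png

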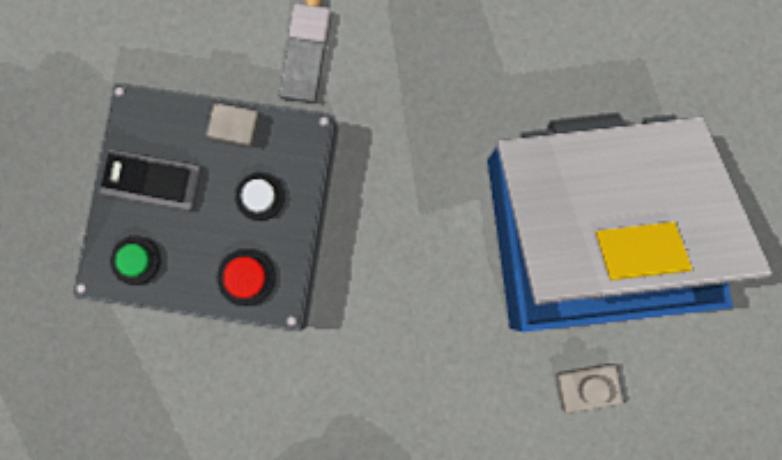

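Top view: the rocker's white stripe is at its left (+y) end, around crop (116,172), which is world (0.598, 0.256). Green is at (132,260), red at (245,278) and white at (258,195). The lid's yellow pad is at (644,250), world (0.509, -0.220, 0.179). I'll shut the fingers, square the tool to the world axes and start moving across.

```bash
python3 -m pendant '[{"travel":[-0.3,-0.33,0],"rot":[0,0,-0.1],"fingers":-1},{"travel":[-0.6,-0.66,0],"rot":[0,0,-0.2],"fingers":-1},{"travel":[-0.9,-1,0],"rot":[0,0,-0.293],"fingers":-1},{"travel":[-0.9,-1,0],"rot":[0,0,-0.293],"fingers":-1},{"travel":[-0.9,-1,0],"rot":[0,0,-0.293],"fingers":-1},{"travel":[-0.9,-1,0],"rot":[0,0,-0.293],"fingers":-1}]'
```

```text
clock: 1.7
tcp_pos: [0.2406, 0.4019, 0.2507]
orientation: [0.0, 0.001, 1.0, 0.001]
wrist_force: [-0.3, 0.5, 0.3]
finger_gap: 0.0001
grip_force: 0.0
```

Run:
```python
from h import *
P=np.load("top.npy"); S=np.load("scene.npy")
im=cv2.imread("pics/top.png"); hsv=cv2.cvtColor(im,cv2.COLOR_BGR2HSV)
m=(cv2.inRange(hsv,(20,90,80),(35,255,255))>0)&(P[...,0]<.7)
p=P[m]; c=np.nanmean(p,0); n=np.linalg.svd(p-c,full_matrices=False)[2][2]; n*=np.sign(n[2])
print("pad c",c.round(4),"tilt",np.arccos(n[2]).round(3),"yaw of lid x",np.degrees(np.arctan2(-n[1],-n[0])).round(1))
```

```text
pad c [ 0.5091 -0.2203  0.1788] tilt 0.535 yaw of lid x -174.0
```

```bash
for i in 1; do :; done
python3 -m pendant '[{"travel":[-0.18,-0.43,0],"rot":[0,0,0],"fingers":-1},{"travel":[-0.36,-0.865,0],"rot":[0,0,0],"fingers":-1},{"travel":[-0.36,-0.865,0],"rot":[0,0,0],"fingers":-1}]'
python3 -m pendant '[{"travel":[-0.18,-0.43,0],"rot":[0,0,0],"fingers":-1},{"travel":[-0.36,-0.865,0],"rot":[0,0,0],"fingers":-1},{"travel":[-0.36,-0.865,0],"rot":[0,0,0],"fingers":-1}]'
python3 -m pendant '[{"travel":[-0.18,-0.43,0],"rot":[0,0,0],"fingers":-1},{"travel":[-0.36,-0.865,0],"rot":[0,0,0],"fingers":-1},{"travel":[-0.36,-0.865,0],"rot":[0,0,0],"fingers":-1}]'
python3 -m pendant '[{"travel":[-0.18,-0.43,0],"rot":[0,0,0],"fingers":-1},{"travel":[-0.36,-0.865,0],"rot":[0,0,0],"fingers":-1},{"travel":[-0.36,-0.865,0],"rot":[0,0,0],"fingers":-1}]'
python3 -m pendant '[{"travel":[-0.18,-0.43,0],"rot":[0,0,0],"fingers":-1},{"travel":[-0.36,-0.865,0],"rot":[0,0,0],"fingers":-1},{"travel":[-0.36,-0.865,0],"rot":[0,0,0],"fingers":-1}]'
python3 -m pendant '[{"travel":[-0.18,-0.43,0],"rot":[0,0,0],"fingers":-1},{"travel":[-0.36,-0.865,0],"rot":[0,0,0],"fingers":-1},{"travel":[-0.36,-0.865,0],"rot":[0,0,0],"fingers":-1},{"travel":[-0.36,-0.865,0],"rot":[0,0,0],"fingers":-1},{"travel":[-0.36,-0.865,0],"rot":[0,0,0],"fingers":-1}]'
```

```text
clock: 2.0
tcp_pos: [0.2842, 0.296, 0.2503]
orientation: [0.0, 0.001, 1.0, -0.0]
wrist_force: [-1.1, 0.6, 0.4]
finger_gap: 0.0002
grip_force: 0.0
clock: 2.3
tcp_pos: [0.3285, 0.1919, 0.2505]
orientation: [0.001, 0.002, 1.0, -0.0]
wrist_force: [-0.4, -0.1, 0.4]
finger_gap: -0.0002
grip_force: 0.0
clock: 2.6
tcp_pos: [0.3726, 0.0876, 0.2506]
orientation: [0.001, 0.002, 1.0, -0.0]
wrist_force: [-0.5, 1.8, 0.2]
finger_gap: 0.0003
grip_force: 0.0
clock: 2.9
tcp_pos: [0.4162, -0.0167, 0.2503]
orientation: [0.001, 0.001, 1.0, -0.0]
wrist_force: [-0.3, -0.2, -0.1]
finger_gap: -0.0
grip_force: 0.0
clock: 3.2
tcp_pos: [0.4593, -0.1204, 0.2499]
orientation: [0.001, 0.001, 1.0, -0.0]
wrist_force: [0.1, 0.6, -1.0]
finger_gap: -0.0002
grip_force: 0.0
clock: 3.7
tcp_pos: [0.4996, -0.2198, 0.2498]
orientation: [-0.001, -0.001, 1.0, 0.001]
wrist_force: [0.5, 1.0, -0.3]
finger_gap: 0.0001
grip_force: 0.0
```

```bash
python3 -m pendant '[{"travel":[0,0,0.2],"rot":[0,0,0],"fingers":-1},{"travel":[0,0,0.35],"rot":[0,0,0],"fingers":-1},{"travel":[0.02,0,0.47],"rot":[0,0,0],"fingers":-1},{"travel":[0.04,0,0.58],"rot":[0,0,0],"fingers":-1},{"travel":[0.06,0,0.69],"rot":[0,0,0],"fingers":-1},{"travel":[0.08,0,0.8],"rot":[0,0,0],"fingers":-1},{"travel":[0.1,0,0.9],"rot":[0,0,0],"fingers":-1},{"travel":[0.1,0,0.96],"rot":[0,0,0],"fingers":-1},{"travel":[0.1,0,0.96],"rot":[0,0,0],"fingers":-1}]'
python3 -m pendant '[{"travel":[0,0,0.04],"rot":[0,0,0],"fingers":-1},{"travel":[0,0,0.07],"rot":[0,0,0],"fingers":-1},{"travel":[0,0,0.07],"rot":[0,0,0],"fingers":-1}]'
```

```text
clock: 4.6
tcp_pos: [0.487, -0.2202, 0.1343]
orientation: [-0.001, -0.001, 1.0, 0.001]
wrist_force: [0.5, 0.2, 0.0]
finger_gap: 0.0
grip_force: 0.0
clock: 4.9
tcp_pos: [0.4878, -0.2216, 0.1264]
orientation: [0.0, -0.0, 1.0, 0.0]
wrist_force: [0.3, -0.5, 0.3]
finger_gap: 0.0002
grip_force: 0.0
```

```bash
python3 -m pendant '[{"travel":[0,0,0.015],"rot":[0,0,0],"fingers":-1},{"travel":[0,0,0.03],"rot":[0,0,0],"fingers":-1},{"travel":[0,0,0.03],"rot":[0,0,0],"fingers":-1}]'
python3 - <<'E'
from h import *
im,P=cloud("scene"); cv2.imwrite("pics/s2.png",cv2.resize(im[100:360,130:460],None,fx=2.3,fy=2.3)); print(env.get_state()["wrist_force"],env.get_state()["tau"])
E
```

```text
clock: 5.2
tcp_pos: [0.4876, -0.2217, 0.1229]
orientation: [0.0, 0.0, 1.0, 0.0]
wrist_force: [0.1, 0.4, 0.0]
finger_gap: 0.0001
grip_force: 0.0
[-0.07345184 -0.33432383  0.19198915] [-7.21654447e-03 -4.51368499e+01  2.70269144e+01  1.99760188e-02
 -1.48268428e-02  1.39519098e-04]
```

View pics/s2.png

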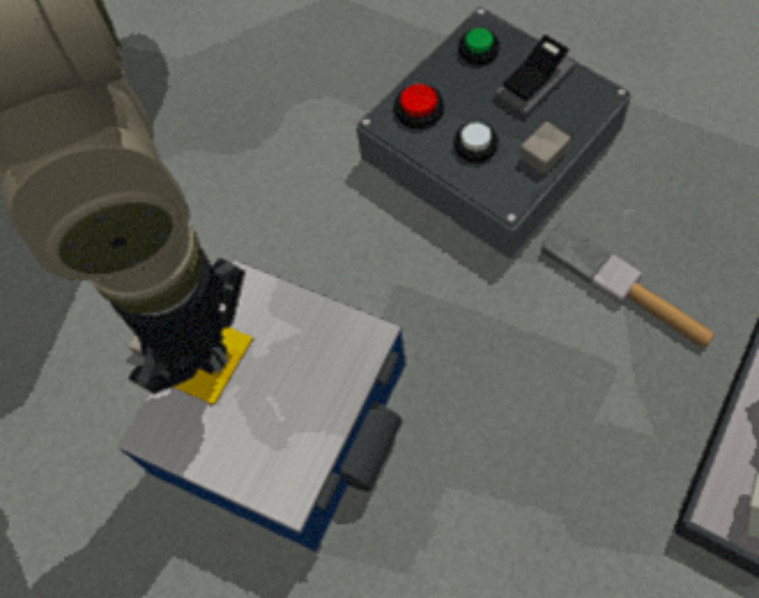

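The scene shows the lid close to flat under the shut fingers (pad at about (215,370)). I'll go lower in small steps until it meets the stop.

```bash
python3 -m pendant '[{"travel":[0,0,0.02],"rot":[0,0,0],"fingers":-1},{"travel":[0,0,0.02],"rot":[0,0,0],"fingers":-1}]'
python3 -m pendant '[{"travel":[0,0,0.02],"rot":[0,0,0],"fingers":-1},{"travel":[0,0,0.02],"rot":[0,0,0],"fingers":-1}]'
```

```text
clock: 5.45
tcp_pos: [0.4878, -0.2218, 0.1224]
orientation: [0.001, -0.0, 1.0, -0.0]
wrist_force: [-3.6, 2.0, 13.9]
finger_gap: -0.0
grip_force: 6.7
clock: 5.65
tcp_pos: [0.4878, -0.2218, 0.1223]
orientation: [0.001, -0.0, 1.0, -0.001]
wrist_force: [-9.7, 4.8, 28.3]
finger_gap: -0.0001
grip_force: 14.4
```

The lid is hard on its stop: tip at 103 mm, force climbing. Next I lift and cross to the rocker.

```bash
python3 -m pendant '[{"travel":[0,0,-0.3],"rot":[0,0,0],"fingers":-1},{"travel":[0,0,-0.7],"rot":[0,0,0],"fingers":-1},{"travel":[0,0,-0.7],"rot":[0,0,0],"fingers":-1},{"travel":[0,0,-0.7],"rot":[0,0,0],"fingers":-1}]'
python3 -m pendant '[{"travel":[-0.11,0.4,0],"rot":[0,0,0],"fingers":-1},{"travel":[-0.227,0.8,0],"rot":[0,0,0],"fingers":-1},{"travel":[-0.227,1,0],"rot":[0,0,0],"fingers":-1}]'
python3 -m pendant '[{"travel":[-0.11,0.4,0],"rot":[0,0,0],"fingers":-1},{"travel":[-0.227,0.8,0],"rot":[0,0,0],"fingers":-1},{"travel":[-0.227,1,0],"rot":[0,0,0],"fingers":-1}]'
python3 -m pendant '[{"travel":[-0.11,0.4,0],"rot":[0,0,0],"fingers":-1},{"travel":[-0.227,0.8,0],"rot":[0,0,0],"fingers":-1},{"travel":[-0.227,1,0],"rot":[0,0,0],"fingers":-1}]'
python3 -m pendant '[{"travel":[-0.11,0.4,0],"rot":[0,0,0],"fingers":-1},{"travel":[-0.227,0.8,0],"rot":[0,0,0],"fingers":-1},{"travel":[-0.227,1,0],"rot":[0,0,0],"fingers":-1},{"travel":[-0.227,1,0],"rot":[0,0,0],"fingers":-1},{"travel":[-0.227,1,0],"rot":[0,0,0],"fingers":-1}]'
```

```text
clock: 6.05
tcp_pos: [0.4886, -0.2222, 0.2036]
orientation: [0.002, 0.0, 1.0, -0.001]
wrist_force: [-0.7, -0.1, -0.6]
finger_gap: -0.0004
grip_force: 0.0
clock: 6.35
tcp_pos: [0.5148, -0.0988, 0.2004]
orientation: [-0.001, -0.001, 1.0, 0.001]
wrist_force: [1.2, -0.6, -0.4]
finger_gap: -0.0003
grip_force: 0.0
clock: 6.65
tcp_pos: [0.5422, 0.0217, 0.2003]
orientation: [-0.001, -0.001, 1.0, 0.001]
wrist_force: [0.6, -0.6, -0.5]
finger_gap: -0.0003
grip_force: 0.0
clock: 6.95
tcp_pos: [0.5695, 0.1417, 0.2001]
orientation: [-0.001, -0.001, 1.0, 0.0]
wrist_force: [-0.7, 0.1, 0.1]
finger_gap: 0.0003
grip_force: 0.0
clock: 7.45
tcp_pos: [0.5956, 0.2585, 0.2002]
orientation: [-0.002, -0.001, 1.0, -0.001]
wrist_force: [0.1, -0.4, 0.0]
finger_gap: -0.0
grip_force: 0.0
```

Run:
```python
from h import *
im,P=cloud("wrist"); cv2.imwrite("pics/w1.png",im)
for c in ["top","scene"]:
    im,P=cloud(c); m=(P[...,0]>.46)&(P[...,0]<.6)&(P[...,1]<-.15)&(P[...,1]>-.3)&(P[...,2]>.08)
    p=P[m]; a=np.c_[p[:,:2],np.ones(len(p))]; print(c,m.sum(),"lid plane",np.linalg.lstsq(a,p[:,2],rcond=None)[0].round(3),np.median(p[:,2]))
    g=cv2.cvtColor(im,cv2.COLOR_BGR2HSV); 
    m=(cv2.inRange(g,(40,90,40),(85,255,255))>0)&(P[...,0]<.7); print("green",m.sum(),np.nanmedian(P[m],0))
```

```text
top 4426 lid plane [-0.023 -0.     0.112] 0.09955237460869348
green 187 [0.51297066 0.24375458 0.09171325]
scene 4754 lid plane [-0.022  0.001  0.11 ] 0.09772116703206207
green 140 [0.51244462 0.24220131 0.09047844]
```

View pics/w1.png

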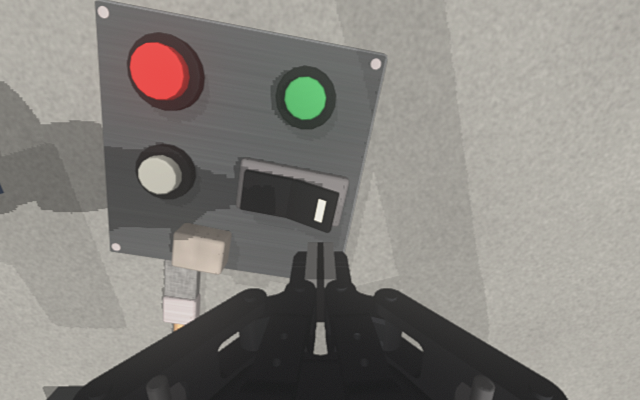

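The wrist view shows the fingers (column 320) lined up with the rocker's stripe (320,210). The lid plane measures about 0.02 rad, so it's shut. Now I press the rocker.

```bash
python3 -m pendant '[{"travel":[0,0,0.3],"rot":[0,0,0],"fingers":-1},{"travel":[0,0,0.5],"rot":[0,0,0],"fingers":-1},{"travel":[0,0,0.58],"rot":[0,0,0],"fingers":-1},{"travel":[0,0,0.62],"rot":[0,0,0],"fingers":-1},{"travel":[0,0,0.66],"rot":[0,0,0],"fingers":-1},{"travel":[0,0,0.68],"rot":[0,0,0],"fingers":-1},{"travel":[0,0,0.68],"rot":[0,0,0],"fingers":-1}]'
python3 -m pendant '[{"travel":[0,0,0.02],"rot":[0,0,0],"fingers":-1},{"travel":[0,0,0.02],"rot":[0,0,0],"fingers":-1}]'
```

```text
clock: 8.3
tcp_pos: [0.5974, 0.2587, 0.1218]
orientation: [0.001, -0.0, 1.0, 0.0]
wrist_force: [0.5, 0.2, 0.6]
finger_gap: 0.0001
grip_force: 0.5
clock: 8.5
tcp_pos: [0.5974, 0.2588, 0.119]
orientation: [0.001, -0.0, 1.0, 0.0]
wrist_force: [0.5, 1.2, 3.4]
finger_gap: 0.0001
grip_force: 1.2
```

```bash
python3 -m pendant '[{"travel":[0,0,0.02],"rot":[0,0,0],"fingers":-1},{"travel":[0,0,0.02],"rot":[0,0,0],"fingers":-1}]'
python3 -m pendant '[{"travel":[0,0,0.02],"rot":[0,0,0],"fingers":-1},{"travel":[0,0,0.02],"rot":[0,0,0],"fingers":-1}]'
```

```text
clock: 8.7
tcp_pos: [0.597, 0.2586, 0.116]
orientation: [0.001, -0.0, 1.0, 0.0]
wrist_force: [1.3, 1.2, 3.0]
finger_gap: 0.0004
grip_force: 1.3
clock: 8.9
tcp_pos: [0.5971, 0.2587, 0.115]
orientation: [0.001, -0.0, 1.0, 0.0]
wrist_force: [-2.1, 0.1, 9.9]
finger_gap: -0.0
grip_force: 5.0
```

Rocker on its stop. Lift, move over green, and check.

```bash
python3 -m pendant '[{"travel":[0,0,0.015],"rot":[0,0,0],"fingers":-1},{"travel":[0,0,-0.25],"rot":[0,0,0],"fingers":-1},{"travel":[0,0,-0.58],"rot":[0,0,0],"fingers":-1},{"travel":[0,0,-0.58],"rot":[0,0,0],"fingers":-1},{"travel":[0.35,-0.06,-0.58],"rot":[0,0,0],"fingers":-1},{"travel":[0.7,-0.13,-0.58],"rot":[0,0,0],"fingers":-1},{"travel":[0.7,-0.13,-0.58],"rot":[0,0,0],"fingers":-1},{"travel":[0.7,-0.13,-0.58],"rot":[0,0,0],"fingers":-1}]'
python3 - <<'E'
from h import *
im,P=cloud("scene"); cv2.imwrite("pics/s3.png",cv2.resize(im[80:220,260:440],None,fx=4,fy=4))
for y in (.25,.255,.26):
  for Q in (P,):
    d=np.hypot(Q[...,0]-.597,Q[...,1]-y); m=d<.008; print(y,np.nanmedian(Q[m],0).round(4))
m=np.hypot(P[...,0]-.588,P[...,1]-.202)<.008; print("other end",np.nanmedian(P[m],0).round(4))
E
```

```text
clock: 9.7
tcp_pos: [0.511, 0.2423, 0.1823]
orientation: [-0.001, -0.0, 1.0, -0.0]
wrist_force: [0.4, -0.3, -0.0]
finger_gap: 0.0001
grip_force: 0.0
0.25 [0.597  0.2491 0.095 ]
0.255 [0.5963 0.2551 0.0954]
0.26 [0.5968 0.2596 0.0957]
other end [0.5881 0.2006 0.0924]
```

View pics/s3.png

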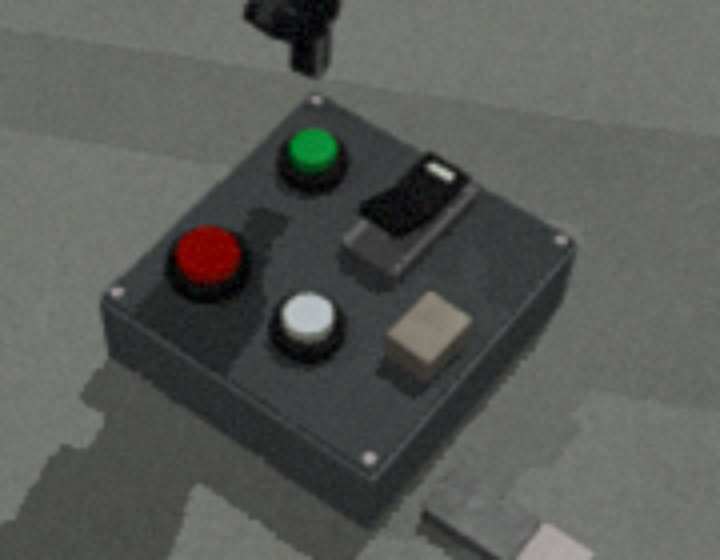

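The scene shows the rocker's striped end level (440,172) and its other end raised, so it's on. Now I press green (314,150).

```bash
python3 -m pendant '[{"travel":[0,0,0.3],"rot":[0,0,0],"fingers":-1},{"travel":[0,0,0.5],"rot":[0,0,0],"fingers":-1},{"travel":[0,0,0.6],"rot":[0,0,0],"fingers":-1},{"travel":[0,0,0.64],"rot":[0,0,0],"fingers":-1},{"travel":[0,0,0.66],"rot":[0,0,0],"fingers":-1},{"travel":[0,0,0.67],"rot":[0,0,0],"fingers":-1},{"travel":[0,0,0.67],"rot":[0,0,0],"fingers":-1}]'
python3 -m pendant '[{"travel":[0,0,0.02],"rot":[0,0,0],"fingers":-1},{"travel":[0,0,0.02],"rot":[0,0,0],"fingers":-1}]'
```

```text
clock: 10.45
tcp_pos: [0.5128, 0.2425, 0.105]
orientation: [0.0, 0.0, 1.0, -0.0]
wrist_force: [-6.1, -2.5, 9.8]
finger_gap: 0.0001
grip_force: 5.3
clock: 10.65
tcp_pos: [0.5128, 0.2426, 0.1047]
orientation: [0.001, -0.0, 1.0, -0.0]
wrist_force: [-11.1, -4.7, 24.9]
finger_gap: -0.0002
grip_force: 12.2
```

The press stopped hard with the tip at about 86 mm, only 2–3 mm in. I need to find what's blocking it.

Run:
```python
from h import *
for n in ("top","scene"):
    P=np.load(n+".npy")
    for nm,c in (("green",(.513,.243)),("red",(.4955,.136)),("white",(.574,.122))):
        d=np.hypot(P[...,0]-c[0],P[...,1]-c[1])
        print(n,nm,[(r,np.round(np.nanpercentile(P[...,2][(d>=r*.001)&(d<r*.001+.003)],[10,50,90]),4).tolist()) for r in (0,6,12,16,19,22,26,30)])
im,P=cloud("scene"); cv2.imwrite("pics/s4.png",cv2.resize(im[60:200,250:430],None,fx=4,fy=4))
im,P=cloud("wrist"); cv2.imwrite("pics/w4.png",im)
s=env.get_state();print(s["wrist_force"],s["ft_torque"])
```

```text
top green [(0, [0.091, 0.0917, 0.0942]), (6, [0.0901, 0.0922, 0.0942]), (12, [0.084, 0.0914, 0.0938]), (16, [0.0798, 0.0829, 0.0895]), (19, [0.0783, 0.0814, 0.0837]), (22, [0.0691, 0.0789, 0.0827]), (26, [0.0684, 0.0702, 0.0717]), (30, [0.0684, 0.0702, 0.0718])]
top red [(0, [0.0892, 0.0921, 0.093]), (6, [0.0897, 0.0916, 0.0938]), (12, [0.09, 0.0925, 0.0942]), (16, [0.09, 0.0918, 0.0933]), (19, [0.0811, 0.083, 0.0902]), (22, [0.0806, 0.0824, 0.0844]), (26, [0.0696, 0.0801, 0.0834]), (30, [0.0686, 0.0702, 0.072])]
top white [(0, [0.0906, 0.0923, 0.0932]), (6, [0.0901, 0.0914, 0.0937]), (12, [0.087, 0.0919, 0.0938]), (16, [0.0805, 0.0822, 0.0845]), (19, [0.0802, 0.0823, 0.0842]), (22, [0.0695, 0.079, 0.083]), (26, [0.0683, 0.0701, 0.0718]), (30, [0.0681, 0.0705, 0.0724])]
scene green [(0, [0.0891, 0.0922, 0.0926]), (6, [0.0888, 0.0903, 0.0924]), (12, [0.0817, 0.088, 0.0916]), (16, [0.0695, 0.0802, 0.09]), (19, [0.0678, 0.078, 0.0824]), (22, [0.0668, 0.0699, 0.0808]), (26, [0.0671, 0.0688, 0.0712]), (30, [0.0671, 0.0687, 0.07])]
scene red [(0, [0.0905, 0.0912, 0.0916]), (6, [0.0895, 0.0904, 0.0923]), (12, [0.0891, 0.0906, 0.0922]), (16, [0.0801, 0.0891, 0.0917]), (19, [0.0794, 0.0824, 0.0904]), (22, [0.0697, 0.0796, 0.0826]), (26, [0.0676, 0.0729, 0.0811]), (30, [0.0677, 0.069, 0.0719])]
scene white [(0, [0.0901, 0.091, 0.0933]), (6, [0.0889, 0.091, 0.0922]), (12, [0.0806, 0.0877, 0.0911]), (16, [0.0711, 0.0813, 0.0906]), (19, [0.0682, 0.078, 0.082]), (22, [0.0674, 0.0706, 0.0812]), (26, [0.0671, 0.0687, 0.0791]), (30, [0.0675, 0.069, 0.0709])]
[-10.04119977  -4.79234664  24.89032877] [-1.00849361  2.26249847 -0.02549585]
```

View pics/s4.png

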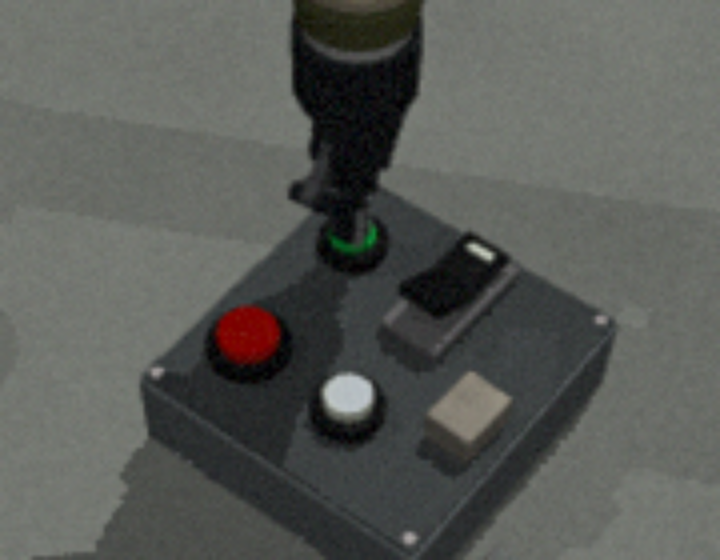

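View pics/w4.png

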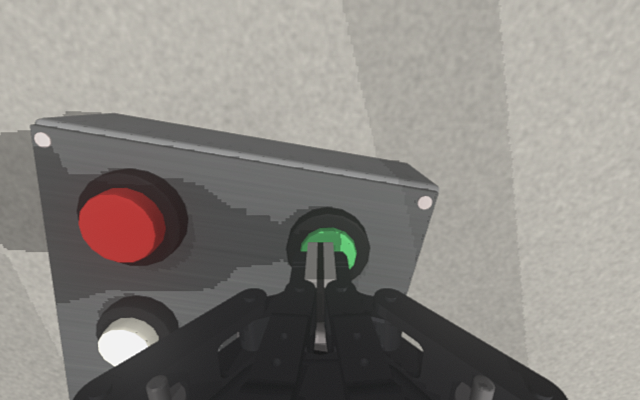

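The camera measures the button tops at about 91.5 mm when out, so a hard stop at 86 mm is full travel. In the wrist view the green barely stands above its collar around (330,240), and 25 N is far more than the spring needs. I'll retreat straight up and check.

```bash
python3 -m pendant '[{"travel":[0,0,-0.2],"rot":[0,0,0],"fingers":-1},{"travel":[0,0,-0.6],"rot":[0,0,0],"fingers":-1},{"travel":[0,0,-1],"rot":[0,0,0],"fingers":-1},{"travel":[0,0,-1],"rot":[0,0,0],"fingers":-1},{"travel":[0,0,-1],"rot":[0,0,0],"fingers":-1}]'
python3 - <<'E'
from h import *
im,P=cloud("scene"); Q=np.load("scene.npy")
cv2.imwrite("pics/s5.png",cv2.resize(im[60:380,130:460],None,fx=1.8,fy=1.8))
for nm,c in (("green",(.513,.243)),("red",(.4955,.136)),("white",(.574,.122)),("mark",(.5965,.2576)),("casting_a",(.645,.144)),("casting_b",(.378,-.205)),("pad",(.482,-.223))):
    f=lambda P:np.nanmedian(P[...,2][np.hypot(P[...,0]-c[0],P[...,1]-c[1])<.01]).round(4); print(nm,f(Q),f(P))
E
```

```text
clock: 11.25
tcp_pos: [0.5145, 0.2433, 0.223]
orientation: [0.003, 0.0, 1.0, 0.001]
wrist_force: [-0.5, 1.1, -0.8]
finger_gap: 0.0002
grip_force: 0.0
green 0.0902 0.0919
red 0.0906 0.0909
white 0.0909 0.0906
mark 0.1056 0.095
casting_a 0.0933 0.094
casting_b 0.0426 0.0422
pad 0.188 0.1022
```

View pics/s5.png

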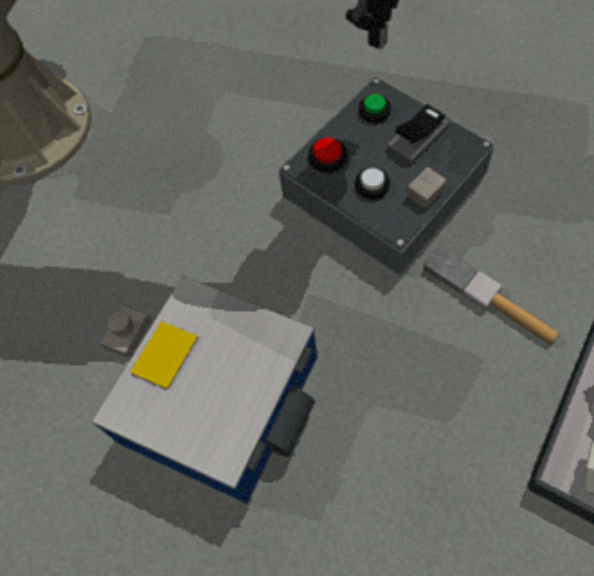

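Lid flat, rocker on, green sprung back out, castings and brush unmoved. The stated top height (88 mm) and the measured one (91.5 mm) disagree. A second, stepped press will show whether the travel really is about 6 mm.

```bash
python3 -m pendant '[{"travel":[0,0,0.3],"rot":[0,0,0],"fingers":-1},{"travel":[0,0,0.6],"rot":[0,0,0],"fingers":-1},{"travel":[0,0,0.85],"rot":[0,0,0],"fingers":-1},{"travel":[0,0,0.88],"rot":[0,0,0],"fingers":-1},{"travel":[0,0,0.88],"rot":[0,0,0],"fingers":-1},{"travel":[0,0,0.88],"rot":[0,0,0],"fingers":-1}]' | sed -n 2,4p
for k in a; do :; done
python3 -m pendant '[{"travel":[0,0,0.015],"rot":[0,0,0],"fingers":-1},{"travel":[0,0,0.015],"rot":[0,0,0],"fingers":-1}]' | sed -n 2,4p
python3 -m pendant '[{"travel":[0,0,0.015],"rot":[0,0,0],"fingers":-1},{"travel":[0,0,0.015],"rot":[0,0,0],"fingers":-1}]' | sed -n 2,4p
python3 -m pendant '[{"travel":[0,0,0.015],"rot":[0,0,0],"fingers":-1},{"travel":[0,0,0.015],"rot":[0,0,0],"fingers":-1}]' | sed -n 2,4p
python3 -m pendant '[{"travel":[0,0,0.015],"rot":[0,0,0],"fingers":-1},{"travel":[0,0,0.015],"rot":[0,0,0],"fingers":-1}]' | sed -n 2,4p
```

```text
tcp_pos: [0.5133, 0.243, 0.1157]
orientation: [0.001, 0.0, 1.0, 0.0]
wrist_force: [-0.0, 0.2, 1.3]
tcp_pos: [0.5134, 0.243, 0.114]
orientation: [0.001, -0.0, 1.0, 0.0]
wrist_force: [-0.3, 0.3, -0.2]
tcp_pos: [0.5126, 0.2428, 0.1113]
orientation: [0.0, -0.0, 1.0, 0.0]
wrist_force: [-0.0, -0.4, 0.5]
tcp_pos: [0.5127, 0.2429, 0.1094]
orientation: [0.0, -0.0, 1.0, 0.0]
wrist_force: [-0.8, -0.3, 1.6]
tcp_pos: [0.5128, 0.2428, 0.1076]
orientation: [0.0, -0.0, 1.0, 0.0]
wrist_force: [-0.6, -0.3, 3.6]
```

Contact starts at about 0.111 and the force rises gently like a spring, so the button really is out at about 91 mm and travels its full 6 mm to the stop at 0.105. I'll finish this press and retreat.

```bash
python3 -m pendant '[{"travel":[0,0,0.03],"rot":[0,0,0],"fingers":-1},{"travel":[0,0,0.045],"rot":[0,0,0],"fingers":-1},{"travel":[0,0,0.045],"rot":[0,0,0],"fingers":-1}]' | sed -n 2,4p
python3 -m pendant '[{"travel":[0,0,-0.2],"rot":[0,0,0],"fingers":-1},{"travel":[0,0,-0.6],"rot":[0,0,0],"fingers":-1},{"travel":[0,0,-1],"rot":[0,0,0],"fingers":-1},{"travel":[0,0,-1],"rot":[0,0,0],"fingers":-1},{"travel":[0,0,-1],"rot":[0,0,0],"fingers":-1},{"travel":[0,0,-1],"rot":[0,0,0],"fingers":-1}]'
python3 - <<'E'
from h import *
im,P=cloud("scene")
for nm,c in (("green",(.513,.243)),("mark",(.5965,.2576)),("pad",(.482,-.223))):
    print(nm,np.nanmedian(P[...,2][np.hypot(P[...,0]-c[0],P[...,1]-c[1])<.01]).round(4))
print(env.hand_in())
E
```

```text
tcp_pos: [0.5129, 0.2429, 0.1048]
orientation: [0.001, -0.0, 1.0, 0.0]
wrist_force: [-6.6, -1.9, 20.0]
clock: 13.6
tcp_pos: [0.5118, 0.2425, 0.2206]
orientation: [-0.001, 0.0, 1.0, -0.0]
wrist_force: [-0.1, -0.1, -1.2]
finger_gap: 0.0
grip_force: 0.0
green 0.2006
mark 0.095
pad 0.1023
the job is handed in; nothing more can be done
None
```

The lid is shut, the rocker is on, and the green button was pressed fully in (twice, the second time to confirm its travel) and the arm backed clear; the job was handed in at about 14 s, with no verdict returned.

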